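Ready the dosing pipette over the cup

ROBOT

A 6-joint arm with a two-finger parallel gripper is mounted at the origin on a cart in front of the work surface, level with it; the furniture and walls round the work are solid. World frame = base frame: x ahead of the robot, y to its left, z up, the work surface at z = 0. Lengths are in m, angles in rad, forces in N, time in s.
With the tool pointing down it reaches from about 0.225 to 0.875 m from the base axis. Payload 3.4 kg.
Tool frame: the origin (TCP) lies on the centre line of the jaws, within the pads' length; the fingertips stand 11 mm ahead of it and the grasp point (between the pads) lies 8 mm behind it; z points along the fingers, y is the line along which they close (so a half turn about z gives the same grasp; the last joint's range is limited). The gripper opens to 85 mm and grips with 20 to 120 N. Pads are 22 mm wide; open, the fingers measure 114 mm over their backs; the gripper's body (76 mm by 85 mm) begins 54 mm behind the grasp point. The pads swing forward as they close: fully open they stand 13 mm farther back than shut.
Start: joints at [1.04, 0.276, 1.505, -0, 1.361, -0.121], TCP at [0.229, 0.527, 0.242] pointing down, gripper open.
Joint ranges: [-2.89, 2.89], [-0.75, 2.08], [0.22, 2.7], [-1.18, 4.32], [0.11, 2.71], [-2.7, 2.7]. Speed limits (rad/s): [2.57, 2.57, 3.14, 3.14, 3.14, 3.14].

INTERFACE

Orientations are given as a unit quaternion [w, x, y, z].
In Python, from rig import manip, eyes, job gives the robot as it stands.
- The arm moves only by the tool drive_tool, never from a script. Its argument "rows" is a list of rows, each a list of 3 entries, a list of its own where there are three numbers: the turn, a rotation vector about the world's x, y, z in rad, then the shift along the world's x, y, z in cm, then the finger opening in cm, from 0 to 8.54. A call has 1 to 8 rows; each row shifts and turns the commanded pose from where the row before left it; what a row does not reach is not made up. A row lasts 1/8 s, in which the tool goes at most 62.5 mm and 10.7 degrees, less where a joint would pass 70% of its speed; a pose out of reach is approached as far as the arm can. A call is refused whole if a number of a shift passes 6.25 or a number of a turn 0.188, either way. A call with a gripper value outside its range is refused whole. The fingers move at their own pace and stop on an object; "force" is the grip in N (left out, the last holds). Time passes only in rows, so rows that do not move let the fingers close. It gives the time, the measured TCP pose, the force, the opening and the grip force at its end, in the units of the state.
- manip.get_state(): the state, without advancing time (a new reading comes with each control period).
- eyes.get_image(name): name is "scene" or "top" or "wrist"; returns the picture (400x640x3 uint8, red, green, blue); there is no depth.
- eyes.get_calibration(name): a dict with "camera_matrix" (3x3 intrinsics, pixels), "view" (4x4, takes a point from world to camera coordinates). Camera axes: x right, y up, looking along -z (the intrinsics and any distortion apply to the point x, -y, -z); pixel columns grow to the right and rows downward; lengths in m; the calibration is good to about 2 mm. A picture is of the moment at which its call begins: read the wrist's pose just before it. get_calibration takes no time and is no camera call; for the wrist camera it gives the pose at the moment of the call.
- job.sign_off(): hands the job in; it is judged then, once.
The state is a dict: "clock": time; "qpos": joint angles; "qd": joint speeds; "effort": joint torques, N m; "position": TCP position; "ee_rot": TCP orientation; "contact_force": force on the tool from outside, world axes, zero at the start; "moment": the same for the moment, N m; "width": finger opening in m; "gripper_force": force on a finger pad.
Only numpy, scipy, OpenCV 4.12 (cv2) and the standard library are available. Lean on these libraries where they do the work, as an engineer would, in place of code of your own. Each camera call takes 0.05 s, during which the arm holds its last target. There are 200 camera calls.

TASK

Lift the blue-handled dosing pipette out of the white rack, carry it clear over the things in between to the dosing stand and lower its steel tip down through the yellow guide ring. Finish while still holding it there, upright, still and centred over the cup that stands under the ring, with its tip about 10 mm above the level of the cup's rim and the pipette touching neither the ring nor the cup. Leave the orange pipette, the cup, the tape dispenser, the lone mist bottle and the funnel where they are.

Things in the scene. Friction and masses are not known exactly. Their poses are not given: they have to be found in the camera images.
- pipette_blue: The dosing pipette to use, loose, 60 g (varies a little), 181 mm long. It hangs upright in one of the two holes of the rack (which one varies). Origin at the lower end (tip), z along its axis up to the handle. Steel tube 10 mm in diameter from 12 to 100 mm above the tip (the last 12 mm taper to 6 mm); blue collar 30 mm in diameter from 100 to 106 mm, which rests on the rack; round blue handle 24 mm in diameter from 106 to 177 mm; black end cap 17 mm in diameter up to 181 mm.
- pipette_blue_tip (a point): The lower end of the blue pipette's steel tube, on its axis. 25 mm above the worktop while it hangs in the rack.
- pipette_blue_grip (a point): On the axis of the blue handle, 146 mm above the tip: a good height to grip it. z along the pipette's axis.
- pipette_orange: The same pipette with an orange handle, in the other hole of the rack. To be left alone.
- rack: White plastic pipette rack, fixed, 180 mm (its x) by 64 mm (its y), 125 mm high; origin at the centre of its underside. Top plate 8 mm thick with two holes 17 mm wide at x = -50 and +50 mm, y = 0, open to both long sides below; a cheek 8 mm thick at each end. Pipettes lift out straight up; fingers that close along the rack's y keep clear of the other pipette.
- stand: Dosing stand, fixed: aluminium foot plate 5 mm thick from x = -45 to +105 mm, y = -50 to +50 mm; steel post at x = 88 mm; flat dark arm from the post to the yellow guide ring above the origin. Nothing on it is higher than 145 mm. Origin on the worktop straight below the ring's centre.
- ring_center (a point): Centre of the yellow guide ring's hole, on its upper face, 140 mm above the worktop. Ring 44 mm outside, hole 20 mm in diameter, 8 mm thick, level.
- cup: Grey open cup, loose and light (60 g), 66 mm in diameter at the rim, 89 mm high, standing on the stand's foot plate below the ring and centred on it within 2 mm. Origin at the centre of its underside.
- cup_rim (a point): Centre of the cup's mouth, level with the rim (94 mm above the worktop, 38 mm below the underside of the ring).
- dispenser: Black desk tape dispenser, loose, 0.9 kg, 244 mm long (its y), 70 mm wide, 107 mm high, standing between the rack and the stand. Origin at the centre of its underside.
- mist_bottle: White mist bottle, loose, standing apart from the crowd of others, 54 mm in diameter, 198 mm high, just beyond the tape dispenser. Origin at the centre of its underside.
- blue_funnel: Blue plastic funnel standing on its rim, loose, 120 mm in diameter, 114 mm high, beyond the rack. Origin at the centre of its underside.
Not all that is in view belongs to the job. What is shaped like the cup but red is not meant.

How it is judged:
By the outcome, as a careful person would: the job done as asked, in the order asked, and still so for the second after the job is handed in, while the arm keeps its last pose, push and grip.
It also fails if it takes over 48 s, if anything falls off the work surface, if the arm or the gripper's body presses on something with over 40 N, if the wrist force passes 120 N, or if a joint passes its speed limit or range.

## Working session

There is one attempt and no reset: what is moved stays moved. The work goes in short steps, Python scripts to look and compute and a tool call to move; the robot and the scene stay as the last step left them, time stands still between calls to the robot, and variables do not carry over. Pictures are saved under pics/ and viewed, at most 10 in all, crops included, and the job is handed in when it is done.

Besides the shell and the picture viewer there is one more tool, called after ">>>" as name([rows], argument=value, ...), one row to a line, values as JSON. drive_tool: Moves the arm, as the interface text tells. Its arguments: {"type":"object","properties":{"rows":{"type":"array"},"force":{"type":"number"}},"required":["rows"]}

```bash
mkdir -p pics
cat > h.py <<'E'
import numpy as np, cv2
from rig import manip, eyes, job
def save(n,f,img=None):
    img=eyes.get_image(n) if img is None else img
    cv2.imwrite('pics/'+f,cv2.cvtColor(img,cv2.COLOR_RGB2BGR)); return img
def ray(n,u,v,c=None):
    c=c or eyes.get_calibration(n); K=np.array(c['camera_matrix']);V=np.array(c['view'])
    d=np.linalg.inv(K)@[u,v,1]; d=V[:3,:3].T@(d*[1,-1,-1]); o=-V[:3,:3].T@V[:3,3]
    return o,d/np.linalg.norm(d)
def onz(n,u,v,z,c=None):
    o,d=ray(n,u,v,c); return o+d*(z-o[2])/d[2]
def proj(n,p,c=None):
    c=c or eyes.get_calibration(n); K=np.array(c['camera_matrix']);V=np.array(c['view'])
    q=V[:3,:3]@p+V[:3,3]; q=K@(q*[1,-1,-1]); return q[:2]/q[2]
E
python3 - <<'E'
from h import *
for n in('scene','top','wrist'): save(n,n+'0.png')
c=eyes.get_calibration('top'); print(c); print(eyes.get_calibration('scene')); print(manip.get_state())
E
```

```text
{'camera_matrix': array([[385.72286269,   0.        , 320.74648137],
       [  0.        , 385.72286269, 197.56413548],
       [  0.        ,   0.        ,   1.        ]]), 'view': array([[-0.03781381, -0.99927621, -0.00414403,  0.0018262 ],
       [ 0.97207797, -0.03774506,  0.23160253, -0.58629674],
       [-0.23159131,  0.00472946,  0.97280167, -1.11498638],
       [ 0.        ,  0.        ,  0.        ,  1.        ]])}
{'camera_matrix': array([[383.71631165,   0.        , 314.38563222],
       [  0.        , 383.71631165, 198.65823449],
       [  0.        ,   0.        ,   1.        ]]), 'view': array([[ 0.52027392, -0.85383141,  0.01694012, -0.3025932 ],
       [ 0.53291348,  0.34009807,  0.77481387, -0.36954819],
       [-0.66732172, -0.39408783,  0.63196242, -0.62632765],
       [ 0.        ,  0.        ,  0.        ,  1.        ]])}
{'clock': 0.15, 'qpos': array([ 1.04001825e+00,  2.76473078e-01,  1.50585147e+00,  2.44947851e-05,
        1.36072426e+00, -1.21003388e-01]), 'qd': array([ 1.24389067e-03, -2.53386671e-03, -5.32642796e-03, -5.67027134e-04,
       -1.43217295e-03, -1.50554864e-05]), 'effort': array([ 9.31301693e-04, -4.17146015e+01, -2.46032363e+01, -2.71386045e-05,
        7.63612683e-03, -6.29608877e-06]), 'position': array([0.22888221, 0.52705885, 0.24162146]), 'ee_rot': array([-2.44442210e-04,  2.03459315e-01,  9.79083131e-01, -6.85922372e-04]), 'contact_force': array([ 0.65659057, -0.23118738, -0.28636856]), 'moment': array([ 0.03229559, -0.03684968, -0.0131884 ]), 'gripper_force': 0.0, 'width': 0.08530425404807271}
```

View pics/scene0.png

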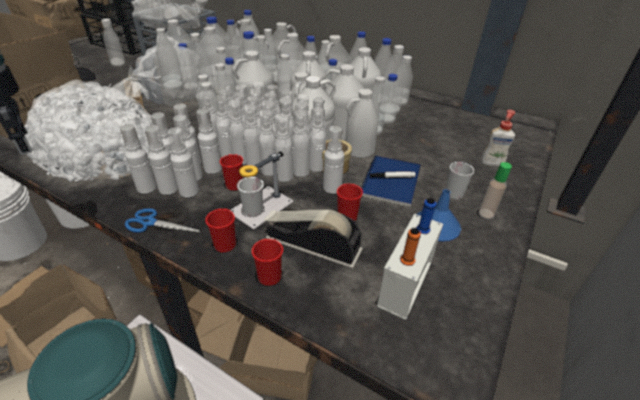

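View pics/top0.png

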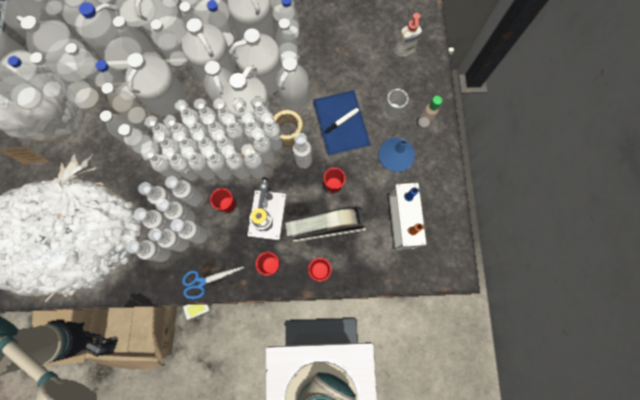

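The scene shows the rack at right (blue handle far at scene (428,215), orange near). In the top view the blue handle is at about (411,194), orange at (416,229), and the yellow ring at (260,217). The dispenser is between them, and the mist bottle is at (303,150).

```bash
cat > m.py <<'E'
from h import *
def blobs(img,lo,hi,box,amin=8):
    h=cv2.cvtColor(img,cv2.COLOR_RGB2HSV); m=cv2.inRange(h,lo,hi); k=np.zeros_like(m); x0,y0,x1,y1=box; k[y0:y1,x0:x1]=255; m&=k
    n,l,s,c=cv2.connectedComponentsWithStats(m); return [(s[i].tolist(),c[i].round(1).tolist()) for i in range(1,n) if s[i,4]>=amin],m
E
python3 - <<'E'
from m import *
B=((105,120,40),(125,255,255));O=((3,150,60),(18,255,255));Y=((20,120,100),(35,255,255))
t=eyes.get_image('top'); s=eyes.get_image('scene')
ct=eyes.get_calibration('top');cs=eyes.get_calibration('scene')
def tri(pt,ps):
    o1,d1=ray('top',*pt,ct);o2,d2=ray('scene',*ps,cs)
    k=np.linalg.lstsq(np.c_[d1,-d2],o2-o1,rcond=None)[0];a=o1+k[0]*d1;b=o2+k[1]*d2
    return ((a+b)/2).round(4),np.linalg.norm(a-b).round(4)
for nm,c,bt,bs in(('blue',B,(395,182,425,205),(418,195,440,238)),('or',O,(400,218,430,242),(398,225,425,268)),('ring',Y,(245,205,275,235),(235,160,262,183))):
    a,_=blobs(t,*c,bt);b,_=blobs(s,*c,bs);print(nm,a,b)
    a=max(a,key=lambda q:q[0][4])[1];b=max(b,key=lambda q:q[0][4])[1];print(tri(a,b))
w,_=blobs(t,(0,0,150),(180,60,255),(385,175,435,255),100);print(w)
m=_; cn=max(cv2.findContours(m,0,2)[0],key=cv2.contourArea); bx=cv2.boxPoints(cv2.minAreaRect(cn)); print([onz('top',*p,.125,ct).round(3).tolist() for p in bx])
big=np.hstack([cv2.resize(t[170:260,380:440],None,fx=6,fy=6,interpolation=2),cv2.resize(t[180:260,235:300],None,fx=6,fy=6,interpolation=2)[:540].copy() if 0 else cv2.resize(t[170:260,235:300],None,fx=6,fy=6,interpolation=2)])
save('',"crop1.png",big)
E
```

```text
blue [([406, 189, 11, 11, 61], [410.3, 194.7])] [([418, 200, 22, 33, 442], [428.7, 215.1])]
(array([ 0.5635, -0.2767,  0.1664]), np.float64(0.0099))
or [([410, 225, 11, 10, 55], [414.1, 229.7])] [([401, 231, 19, 34, 345], [410.0, 248.4])]
(array([ 0.4643, -0.2778,  0.1575]), np.float64(0.0047))
ring [([252, 209, 14, 15, 129], [258.5, 215.8])] [([240, 165, 18, 12, 156], [248.6, 170.5])]
(array([0.5234, 0.159 , 0.1372]), np.float64(0.0011))
[([391, 183, 36, 64, 1563], [407.0, 215.9])]
[[0.604, -0.222, 0.125], [0.611, -0.312, 0.125], [0.425, -0.314, 0.125], [0.418, -0.227, 0.125]]
```

View pics/crop1.png

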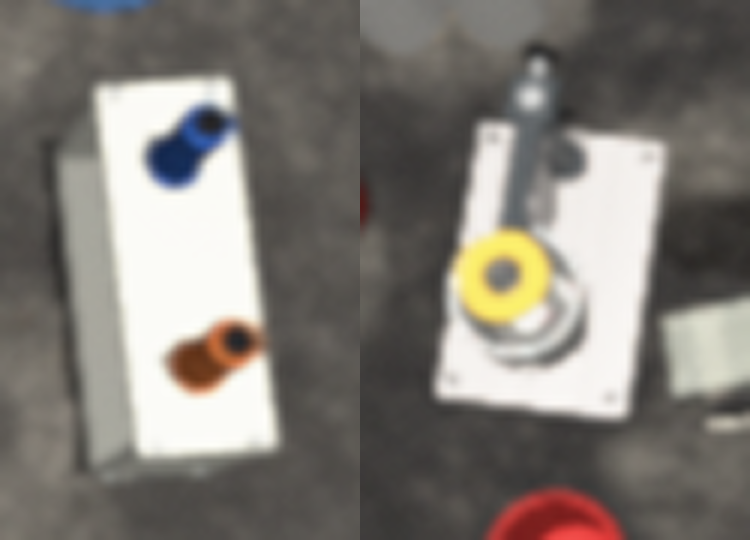

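Run:
```python
from h import *
c=eyes.get_calibration('top')
f=lambda x,y,z,ox=380:onz('top',ox+x/6,170+y/6,z,c).round(4)
b=f(210,121,.206);o=f(238,341,.206);print('blue',b,'orange',o)
P=[f(*p,.125) for p in((95,85),(232,77),(280,445),(138,458))];print(P, 'centre',np.mean(P,0))
d=b-o;print('yaw caps',np.arctan2(d[1],d[0]),'edges',[np.arctan2(*(q)[1::-1]) for q in(P[0]-P[3],P[1]-P[2])])
print('ring',f(503-360,274,.14,235))
print('mist',onz('top',300,138,.198,c),'handle',f(175,168,.131))
```

```text
blue [ 0.564  -0.2763  0.206 ] orange [ 0.4633 -0.2792  0.206 ]
[array([ 0.6045, -0.2426,  0.125 ]), array([ 0.6059, -0.31  ,  0.125 ]), array([ 0.4252, -0.3152,  0.125 ]), array([ 0.4217, -0.2477,  0.125 ])] centre [ 0.514325 -0.278875  0.125   ]
yaw caps 0.028790453775224288 edges [np.float64(0.02789210822160625), np.float64(0.028769038817593247)]
ring [0.5229 0.158  0.14  ]
mist [0.7305899  0.03210552 0.198     ] handle [ 0.5599 -0.2765  0.131 ]
```

>>> drive_tool([
  [[0, 0, 0.02], [1, -2, 2], 8.5],
  [[0, 0, 0.03], [2, -4, 2], 8.5],
  [[0, 0, 0.03], [2.1, -5.3, 1], 8.5],
  [[0, 0, 0.03], [2.1, -5.3, 1], 8.5],
  [[0, 0, 0.03], [2.1, -5.3, 0], 8.5],
  [[0, 0, 0.03], [2.1, -5.3, 0], 8.5],
  [[0, 0, 0.03], [2.1, -5.3, 0], 8.5],
  [[0, 0, 0.03], [2.1, -5.3, 0], 8.5],
])

```text
clock: 1.25
position: [0.3854, 0.1477, 0.3025]
ee_rot: [0.0, 0.089, 0.996, 0.0]
contact_force: [-0.1, -0.2, 1.1]
width: 0.0844
gripper_force: 0.0
```

>>> drive_tool([
  [[0, 0, 0.03], [2.1, -5.3, 0], 8.5],
  [[0, 0, 0.03], [2.1, -5.3, 0], 8.5],
  [[0, 0, 0.03], [2.1, -5.3, 0], 8.5],
  [[0, 0, 0.03], [2.1, -5.3, 0], 8.5],
  [[0, 0, 0.03], [2.1, -5.3, 0], 8.5],
  [[0, 0, 0.03], [2.1, -5.3, 0], 8.5],
  [[0, 0, 0.03], [2.1, -5.3, 0], 8.5],
  [[0, 0, 0.03], [1.5, -4.1, 0], 8.5],
])

```text
clock: 2.25
position: [0.5477, -0.265, 0.3018]
ee_rot: [-0.0, -0.03, 1.0, 0.0]
contact_force: [0.5, 0.5, -0.2]
width: 0.0845
gripper_force: 0.0
```

>>> drive_tool([
  [[0, 0, 0], [0, 0, 0], 8.5],
  [[0, 0, 0], [0, 0, 0], 8.5],
])

```text
clock: 2.5
position: [0.5467, -0.262, 0.3019]
ee_rot: [-0.001, -0.03, 1.0, 0.001]
contact_force: [-0.0, -0.2, -0.5]
width: 0.0851
gripper_force: 0.0
```

```bash
cat > st.py <<'E'
from h import *
from scipy.spatial.transform import Rotation as R
def st():
    s=manip.get_state();q=s['ee_rot'];M=R.from_quat([*q[1:],q[0]]).as_matrix()
    print('t',s['clock'],'p',s['position'].round(4),'yaw y',np.arctan2(M[1,1],M[0,1]).round(4),'z',M[:,2].round(4),'F',s['contact_force'].round(2),'w',s['width'],'g',s['gripper_force'],'q',s['qpos'].round(2)); return s,M
E
python3 - <<'E'
from st import *
st()
c=eyes.get_calibration('wrist');save('wrist','w1.png')
print(c['view'].round(3).tolist(),c['camera_matrix'][0]);print(proj('wrist',np.array([.564,-.2765,.206]),c),proj('wrist',np.array([.564,-.2765,.131]),c))
E
```

```text
t 2.5 p [ 0.5467 -0.262   0.3019] yaw y 1.6306 z [-0.0011  0.0015 -1.    ] F [-0.03 -0.24 -0.46] w 0.0851113122907469 g 0.0 q [-0.56  0.3   1.33  0.    1.52 -2.19]
[[-0.06, 0.998, 0.002, 0.295], [-0.946, -0.057, -0.319, 0.564], [-0.318, -0.021, 0.948, -0.269], [0.0, 0.0, 0.0, 1.0]] [355.43486947   0.         320.2975781 ]
[298.76766757 230.96326398] [303.4405407  198.09500625]
```

View pics/w1.png

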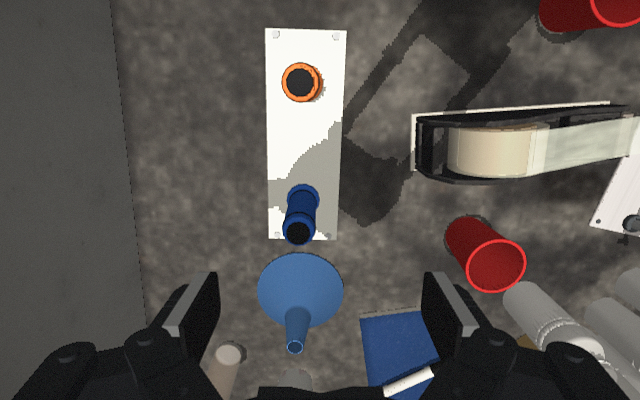

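The wrist view shows the blue cap at (298,231), which matches the prediction. The fingers are open and free.

>>> drive_tool([
  [[0, 0, -0.015], [0.9, -0.75, 0], 8.5],
  [[0, 0, -0.016], [0.83, -0.7, 0], 8.5],
  [[0, 0, 0], [0, 0, 0], 8.5],
  [[0, 0, 0], [0, 0, 0], 8.5],
  [[0, 0, 0], [0, 0, -3], 8.5],
  [[0, 0, 0], [0, 0, -3], 8.5],
])

```text
clock: 3.3
position: [0.5644, -0.277, 0.2422]
ee_rot: [0.001, -0.015, 1.0, -0.0]
contact_force: [0.4, 0.4, -0.2]
width: 0.0848
gripper_force: 0.0
```

Run:
```python
from st import *
st()
```

```text
t 3.3 p [ 0.5644 -0.277   0.2422] yaw y 1.6001 z [ 1.e-03 -5.e-04 -1.e+00] F [ 0.38  0.41 -0.16] w 0.08478547594629864 g 0.0 q [-0.57  0.36  1.39  0.    1.4  -2.17]
```

>>> drive_tool([
  [[0, 0, 0], [0, 0, -3], 8.5],
  [[0, 0, 0], [0, 0, -3], 8.5],
  [[0, 0, 0], [0, 0, -1.9], 8.5],
  [[0, 0, 0], [0, 0, 0], 8.5],
  [[0, 0, 0], [0, 0, 0], 4],
  [[0, 0, 0], [0, 0, 0], 3],
  [[0, 0, 0], [0, 0, 0], 2],
  [[0, 0, 0], [0, 0, 0], 1.5],
], force=40)

```text
clock: 4.3
position: [0.5647, -0.2772, 0.1641]
ee_rot: [0.001, -0.015, 1.0, -0.0]
contact_force: [-0.1, 0.4, 2.1]
width: 0.0231
gripper_force: 39.2
```

>>> drive_tool([
  [[0, 0, 0], [0, 0, 0], 1.5],
  [[0, 0, 0], [0, 0, 0], 1.5],
  [[0, 0, 0], [0, 0, 0], 1.5],
  [[0, 0, 0], [0, 0, 0], 1.5],
])

```text
clock: 4.8
position: [0.5647, -0.2772, 0.1641]
ee_rot: [0.001, -0.015, 1.0, -0.0]
contact_force: [-1.0, -0.4, 5.2]
width: 0.0233
gripper_force: 39.4
```

Run:
```python
from st import *
st()
```

```text
t 4.8 p [ 0.5647 -0.2772  0.1641] yaw y 1.6 z [ 1.1e-03 -5.0e-04 -1.0e+00] F [-1.02 -0.44  5.2 ] w 0.023285140157525454 g 39.36713218688965 q [-0.57  0.41  1.51  0.    1.23 -2.17]
```

>>> drive_tool([
  [[0, 0, 0], [0, 0, 1], 1.5],
  [[0, 0, 0], [0, 0, 2], 1.5],
  [[0, 0, 0], [0, 0, 3], 1.5],
  [[0, 0, 0], [0, 0, 3.5], 1.5],
  [[0, 0, 0], [0, 0, 3.5], 1.5],
  [[0, 0, 0], [0, 0, 3.5], 1.5],
  [[0, 0, 0], [0, 0, 2.5], 1.5],
  [[0, 0, 0], [0, 0, 1], 1.5],
])

```text
clock: 5.8
position: [0.5647, -0.2773, 0.365]
ee_rot: [0.001, -0.015, 1.0, -0.001]
contact_force: [0.1, -0.2, -0.8]
width: 0.0229
gripper_force: 39.2
```

Run:
```python
from st import *
st(); t=save('scene','s2.png'); save('',"s2c.png",cv2.resize(t[60:330,150:510],None,fx=2,fy=2,interpolation=2))
```

```text
t 5.8 p [ 0.5647 -0.2773  0.365 ] yaw y 1.5999 z [ 0.002  -0.0013 -1.    ] F [ 0.08 -0.2  -0.84] w 0.022923231736493348 g 39.15926814079285 q [-0.57  0.32  1.14  0.    1.67 -2.17]
```

View pics/s2c.png

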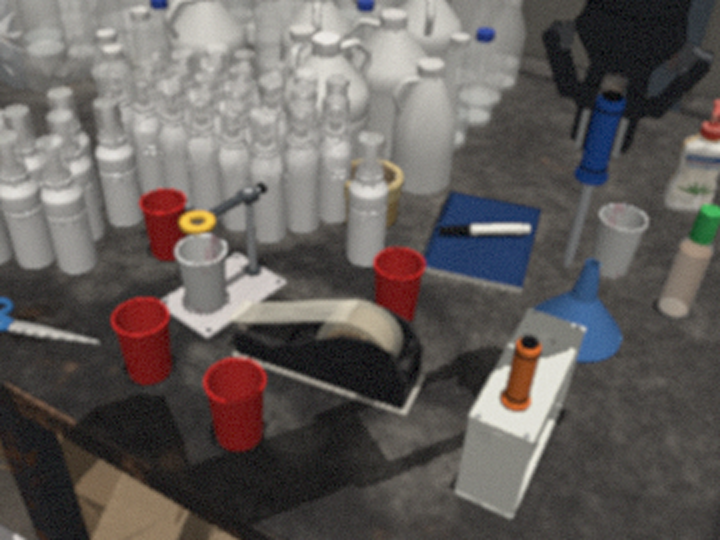

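The pipette hangs in the grip, clear of the rack. The tip is at about (572,262) in the crop and the orange pipette is untouched. Carrying it over.

>>> drive_tool([
  [[0, 0, 0], [-0.2, 1.5, 0], 1.5],
  [[0, 0, 0], [-0.3, 3, 0], 1.5],
  [[0, 0, 0], [-0.4, 4, 0], 1.5],
  [[0, 0, 0], [-0.4, 4.5, 0], 1.5],
  [[0, 0, 0], [-0.4, 4.5, 0], 1.5],
  [[0, 0, 0], [-0.4, 4.5, 0], 1.5],
  [[0, 0, 0], [-0.4, 4.5, 0], 1.5],
  [[0, 0, 0], [-0.4, 4.5, 0], 1.5],
])

```text
clock: 6.85
position: [0.5338, 0.0353, 0.3617]
ee_rot: [-0.002, -0.015, 1.0, 0.0]
contact_force: [0.3, 0.3, -0.7]
width: 0.0229
gripper_force: 39.2
```

>>> drive_tool([
  [[0, 0, 0], [-0.4, 4, 0], 1.5],
  [[0, 0, 0], [-0.4, 3.5, 0], 1.5],
  [[0, 0, 0], [-0.3, 2.5, 0], 1.5],
  [[0, 0, 0], [-0.2, 1.5, 0], 1.5],
  [[0, 0, 0], [0, 1, 0], 1.5],
  [[0, 0, 0], [0, 0, 0], 1.5],
  [[0, 0, 0], [0, 0, 0], 1.5],
])

```text
clock: 7.72
position: [0.5226, 0.1572, 0.3632]
ee_rot: [-0.0, -0.014, 1.0, -0.0]
contact_force: [0.1, -0.3, -0.6]
width: 0.0232
gripper_force: 39.2
```

Run:
```python
from st import *
s,M=st(); c=eyes.get_calibration('wrist')
w=save('wrist','w3.png'); t=save('scene','s3.png')
x=s['position']; tip=x+[0,0,-.138]
a=cv2.resize(t[60:240,170:330],None,fx=3,fy=3,interpolation=2)
save('','s3c.png',a)
print('tip pred scene',proj('scene',tip),'wrist',proj('wrist',tip,c),'ring wrist',proj('wrist',np.array([.523,.158,.14]),c),'ring scene',proj('scene',np.array([.523,.158,.14])))
```

```text
t 7.725 p [0.5226 0.1572 0.3632] yaw y 1.5991 z [-1.e-04 -5.e-04 -1.e+00] F [ 0.06 -0.27 -0.62] w 0.023209862924261478 g 39.212493896484375 q [ 0.17  0.19  1.33 -0.    1.62 -1.43]
tip pred scene [245.28054622 139.94034045] wrist [321.17163006 190.97844374] ring wrist [321.78727151 167.45558859] ring scene [248.47793164 169.80253741]
```

View pics/w3.png

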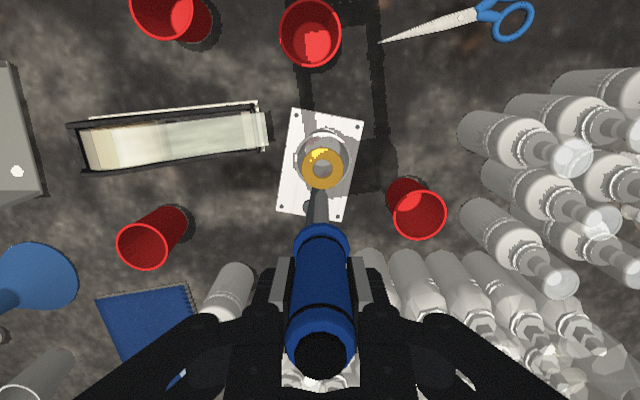

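View pics/s3c.png

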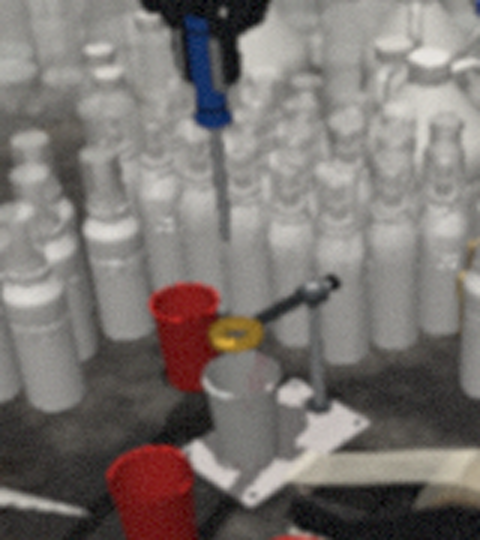

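The wrist view shows the yellow ring at about (322,168), with the tube hidden behind the collar. The scene crop shows the tip at (226,240), full-image (245,140), as predicted. I'll measure the ring from here and check the tilt.

Run:
```python
from m import *
from st import *
s,M=st();c=eyes.get_calibration('wrist');w=cv2.cvtColor(cv2.imread('pics/w3.png'),4);sc=cv2.cvtColor(cv2.imread('pics/s3.png'),4)
b,m=blobs(w,(15,100,80),(35,255,255),(295,140,350,195))
cn=max(cv2.findContours(m,0,2)[0],key=cv2.contourArea);e=cv2.fitEllipse(cv2.convexHull(cn));print(e,onz('wrist',*e[0],.14,c))
b,m=blobs(sc,(15,100,80),(35,255,255),(235,160,262,183));cn=max(cv2.findContours(m,0,2)[0],key=cv2.contourArea);print('scene ring',b[0])
# tube & handle centre per row vs prediction (scene)
hsv=cv2.cvtColor(sc,cv2.COLOR_RGB2HSV)
p=s['position']
for h in(20,40,60,80,95,103,120,125):
    u,v=proj('scene',p+[0,0,h/1000-.138]); r=int(round(v)); 
    if h>=100: x=[i for i in range(225,260) if cv2.inRange(hsv[r:r+1,i:i+1],(105,120,40),(125,255,255))[0,0]]; o=(np.mean(x) if x else None,len(x))
    else: g=sc[r-1:r+2,int(u)-9:int(u)+10].mean((0,2)); d=np.clip(np.median(g)-g-12,0,None); o=((d*np.arange(int(u)-9,int(u)+10)).sum()/max(d.sum(),1e-6)).round(1)
    print(h,round(u,1),r,o)
```

```text
t 7.825 p [0.5226 0.1571 0.3633] yaw y 1.5988 z [-0.e+00 -3.e-04 -1.e+00] F [ 0.36  0.28 -0.16] w 0.022791148789283813 g 39.21279430389404 q [ 0.16  0.19  1.33 -0.    1.62 -1.43]
((322.08154296875, 168.02572631835938), (41.86545181274414, 42.38143539428711), 112.30655670166016) [0.52369663 0.15833305 0.14      ]
scene ring ([240, 166, 18, 12, 173], [248.5, 171.0])
20 244.5 132 244.2
40 243.6 125 243.7
60 242.7 116 242.7
80 241.8 108 241.5
95 241.1 102 241.2
103 240.7 98 (np.float64(241.0), 11)
120 239.8 91 (np.float64(239.5), 8)
125 239.6 89 (np.float64(238.0), 5)
```

>>> drive_tool([
  [[0, 0, 0], [0.1, 0.12, -1], 1.5],
  [[0, 0, 0], [0, 0, -2], 1.5],
  [[0, 0, 0], [0, 0, -2], 1.5],
  [[0, 0, 0], [0, 0, -1.5], 1.5],
  [[0, 0, 0], [0, 0, -0.5], 1.5],
  [[0, 0, 0], [0, 0, 0], 1.5],
  [[0, 0, 0], [0, 0, 0], 1.5],
])

```text
clock: 8.7
position: [0.5239, 0.1592, 0.2941]
ee_rot: [0.001, -0.015, 1.0, 0.0]
contact_force: [0.4, 0.3, -0.6]
width: 0.0231
gripper_force: 39.2
```

Run:
```python
from st import *
s,M=st(); t=save('scene','s4.png'); p=s['position']
print(proj('scene',p-[0,0,.138]))
save('','s4c.png',cv2.resize(t[110:200,210:300],None,fx=6,fy=6,interpolation=2))
```

```text
t 8.7 p [0.5239 0.1592 0.2941] yaw y 1.6 z [ 1.6e-03  4.0e-04 -1.0e+00] F [ 0.42  0.32 -0.61] w 0.02312353201284698 g 39.21461820602417 q [ 0.17  0.21  1.47  0.    1.46 -1.43]
[247.71798224 164.07780094]
```

View pics/s4c.png

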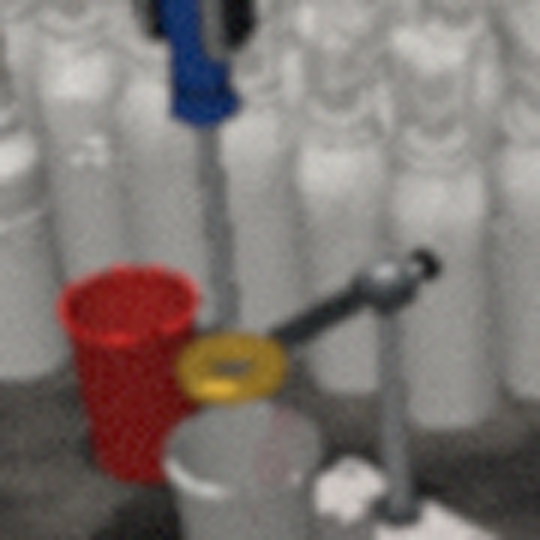

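The tip, at crop (227,328), is just above the ring hole at (232,368), which lines up. Lowering now.

>>> drive_tool([
  [[0, 0, 0], [0, -0.05, 0], 1.5],
  [[0, 0, 0], [0, 0, -0.7], 1.5],
  [[0, 0, 0], [0, 0, -1], 1.5],
  [[0, 0, 0], [0, 0, -1], 1.5],
  [[0, 0, 0], [0, 0, -1], 1.5],
  [[0, 0, 0], [0, 0, -1], 1.5],
  [[0, 0, 0], [0, 0, -0.5], 1.5],
  [[0, 0, 0], [0, 0, 0], 1.5],
])

```text
clock: 9.75
position: [0.5232, 0.1586, 0.2409]
ee_rot: [-0.0, -0.015, 1.0, -0.0]
contact_force: [0.3, 0.1, 0.1]
width: 0.023
gripper_force: 39.2
```

>>> drive_tool([
  [[0, 0, 0], [0, 0, 0], 1.5],
  [[0, 0, 0], [0, 0, 0], 1.5],
  [[0, 0, 0], [0, 0, 0], 1.5],
  [[0, 0, 0], [0, 0, 0], 1.5],
])

```text
clock: 10.25
position: [0.5235, 0.1586, 0.2415]
ee_rot: [0.0, -0.015, 1.0, 0.0]
contact_force: [0.3, -0.1, -1.2]
width: 0.0231
gripper_force: 39.2
```

Run:
```python
from st import *
s,M=st(); t=save('scene','s5.png'); w=save('wrist','w5.png'); c=eyes.get_calibration('wrist'); p=s['position']
print(proj('scene',p-[0,0,.138]),proj('scene',np.array([p[0],p[1],.14])),proj('scene',np.array([.5236,.1583,.094])))
save('','s5c.png',cv2.resize(t[130:210,215:281],None,fx=7,fy=7,interpolation=2))
```

```text
t 10.25 p [0.5235 0.1586 0.2415] yaw y 1.6 z [ 3.e-04  1.e-04 -1.e+00] F [ 0.29 -0.1  -1.21] w 0.02314139048377146 g 39.21402096748352 q [ 0.17  0.23  1.57  0.    1.34 -1.43]
[249.72348317 181.48052903] [248.40209311 169.63071127] [250.1869247 184.4831521]
```

View pics/s5c.png

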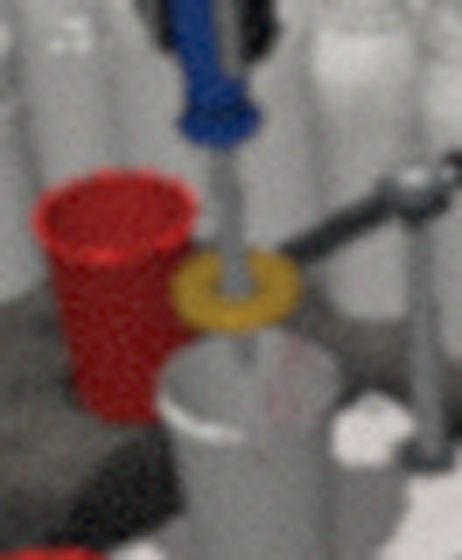

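The tube passes through the ring. The tip shows at crop (247,360), in front of the back of the cup's mouth, as predicted. The forces are near zero, so I'm handing it in.

```bash
python3 -c "
from rig import job
print(job.sign_off())"
```

```text
the job is handed in; nothing more can be done
None
```

I handed in the job with the blue pipette held upright and still through the yellow ring, its tip centred over the cup about 9.5 mm above the rim; contact forces were near zero and it took about 10 s of the 48 s allowed.

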